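Bring the missed tube back to the reader

ROBOT

A 7-joint arm with a two-finger parallel gripper is mounted at the origin on the work surface. World frame = base frame: x ahead of the robot, y to its left, z up, the work surface at z = 0. Lengths are in m, angles in degrees, forces in N, time in s.
With the tool pointing down it reaches from about 0.425 to 0.8 m from the base axis. Payload 8.3 kg.
Tool frame: the origin (TCP) lies at the centre of the arm's flange, where the gripper is bolted on; the fingertips stand 173 mm ahead of it and the grasp point (between the pads) lies 155 mm ahead of it; z points along the fingers, y is the direction in which the jaws open and shut (so a half turn about z gives the same grasp; the last joint's range is limited). The gripper opens to 85 mm and grips with 20 to 120 N. Pads are 22 mm wide; open, the fingers measure 114 mm over their backs; the gripper's body (76 mm by 85 mm) begins 54 mm behind the grasp point. The pads swing forward as they close: fully open they stand 13 mm farther back than shut.
Start: joints at [69.62, 21.967, 0.94, 78.501, -0.361, 79.538, -2.664], TCP at [0.18, -0.598, 0.405] pointing down, gripper open.
Joint ranges: [-169.22, 169.22], [-14.56, 117.87], [-87.37, 89.26], [10.42, 133.3], [-82.24, 262.24], [0.94, 117.77], [-172.7, 172.7]. Speed limits (degrees/s): [136.94, 136.94, 172.46, 172.46, 180, 180, 180].

INTERFACE

Orientations are given as [roll, pitch, yaw] about the fixed x, y, z axes, in that order (R = Rz(yaw) Ry(pitch) Rx(roll)).
In Python, from workcell import * gives the robot as it stands.
- The arm moves only by the shell command python3 -m jog 'ROWS' [FORCE]. ROWS is JSON, a list of rows, each an object of numbers: "wx", "wy", "wz": the turn, a rotation vector about the world's x, y, z in rad; "dx", "dy", "dz": the shift along the world's x, y, z in m; "fingers": the closure, from -1 (fully open) to 1 (shut). In form: [{"wx": .., "wy": .., "wz": .., "dx": .., "dy": .., "dz": .., "fingers": ..}, ...]. A call has exactly 8 rows; each row shifts and turns the pose as measured when the row begins; what a row does not reach is not made up. A row lasts 1/12 s, in which the tool goes at most 41.7 mm and 7.16 degrees, less where a joint would pass 70% of its speed; a pose out of reach is approached as far as the arm can. A call is refused whole if a number of a shift passes 0.0417 or a number of a turn 0.125, either way. A call with a gripper value outside its range is refused whole. The fingers move at their own pace and stop on an object; FORCE is the grip in N (left out, the last holds). Time passes only in rows, so rows that do not move let the fingers close, or fill a call up. It gives the time, the measured TCP pose, the force and the opening at its end, in the units of the state.
- sense(): the state, without advancing time (a new reading comes with each control period).
- grab_frame(name): name is "side" or "top"; returns (picture, depth): 480x640x3 uint8, red, green, blue; 480x640 float32, m along the optical axis (not along the pixel's ray), 0 where there is no reading.
- camera_model(name): a dict with "camera_matrix" (3x3 intrinsics, pixels), "k1" (the pictures are not rectified: a ray, as slopes to the right and down, at radius r is drawn at 1 + k1 r^2 times it, then the intrinsics apply), "cam_to_world" (4x4, takes a point from camera to world coordinates). Camera axes: x right, y down, z forward; pixel columns grow to the right and rows downward; lengths in m; the calibration is good to about 2 mm. A picture is of the moment at which its call begins. camera_model takes no time and is no camera call.
- close_job(): hands the job in, once; it reports no verdict.
The state is a dict: "time_s": time; "joint_pos": joint angles; "qvel": joint speeds; "joint_efforts": joint torques, N m; "ee_pos": TCP position; "ee_rot": TCP orientation; "wrist_force": force on the tool from outside, world axes, zero at the start; "torque": the same for the moment, N m; "grip_width": opening from 0.0 (shut) to 1.0 (fully open).
Only numpy, scipy, OpenCV 4.12 (cv2) and the standard library are available. Lean on these libraries where they do the work, as an engineer would, in place of code of your own. Each camera call takes 0.05 s, during which the arm holds its last target.

TASK

The tube wheel went one notch too far and the green-capped tube has passed the white reader. With closed fingertips, gently and gripping nothing, push the yellow ball outward until the pawl lifts and stays up, push the wheel backward one notch (clockwise from above) by its blue post so that the green-capped tube faces the reader, then push the yellow ball back inward so that the pawl drops fully into its notch. Leave every tube in its socket and everything else where it stands.

Things in the scene. Friction and masses are not known exactly. Their poses are not given: they have to be found in the camera images.
- station: Indexing station, fixed: aluminium plate 300 (its x) by 400 (its y) by 12 mm. Origin on the vertical wheel axis, at table height; z up. All 'station' coordinates below are in this frame. The white reader (75 by 40 mm, top at z 127 mm) stands on the plate at y -175 mm, its dark window facing the wheel along +y; the pawl's bracket stands at y +165 mm.
- hub (a point): Centre of the white wheel's hub top, z 77 mm (hub r 28 mm). Wheel: 252 mm diameter, disc top at z 42 mm, 12 steel ratchet teeth on the rim (r 102 to 126 mm, tops at z 53 mm), 12 square tube sockets at r 64 mm (rims at z 64 mm), five of them filled. It turns about the vertical.
- hinge (a point): Pawl's hinge, station x 0, y +165, z 62 mm. The hinge line runs along station x. 'Outward' is station +y, 'inward' (to the wheel) is -y. The brass pawl arm lies here at x 0, 12 mm wide, reaching 55 mm inward; bracket cheeks at x -22 and +20 mm reach up to z 70 mm.
- ball (a point): Centre of the yellow ball (20 mm diameter) on the pawl's lever: a steel rod 8 mm thick, 60 mm from hinge line to ball centre, smooth, at station x -40 mm, beside the pawl arm and clear of it. Pawl down: ball at station y +144, z 118 mm (leaning inward). Pawl fully up: y +191, z 116 mm (leaning outward).
- pawl (a joint): Pawl angle, rad: 0 fully down between the teeth, 0.80 fully up at its stop; grows as the ball is pushed outward. It needs about 1 N at the ball and works by gravity: below about 0.5 it falls down, beyond that it falls up and stays up. Down, it stops the wheel from turning backward (forward it would click on).
- post (a point): Axis of the blue push post at z 115 mm: a round peg, 14 mm diameter, from the disc (z 42) up to z 135 mm, on the wheel 93 mm from its axis, on the robot's side. At wheel angle w it stands 195 degrees + w counter-clockwise from station +x about the wheel axis. A fingertip at z 75 mm or more clears sockets and teeth.
- wheel (a joint): Wheel angle, rad, positive forward = counter-clockwise from above. Starts within 0.03 of 0, pawl in its notch. One notch backward is -0.524 (30 degrees, 49 mm at the post). Turning takes 1 to 2 N at the post; it stays where left. The pawl drops home if let down between about -0.57 and -0.42; farther back it lands on a tooth.
- tube_green: Loose green-capped tube standing in a wheel socket: 16 mm diameter, 90 mm tall, cap 20 mm. Origin at the centre of its foot, at z 42 mm in its socket, 64 mm from the wheel axis. It starts one notch counter-clockwise of the reader and must end in front of the reader's window (station x 0, y -64 mm).
- tube_red0: Loose red-capped tube in a wheel socket, same size as the green-capped one; stays in its socket. Origin at the centre of its foot.
- tube_red1: Loose red-capped tube in a wheel socket, same size as the green-capped one; stays in its socket. Origin at the centre of its foot.
- tube_red2: Loose red-capped tube in a wheel socket, same size as the green-capped one; stays in its socket. Origin at the centre of its foot.
- tube_red3: Loose red-capped tube in a wheel socket, same size as the green-capped one; stays in its socket. Origin at the centre of its foot.
- wash_bottle: Pink wash bottle, 68 mm diameter, 185 mm tall with its spout; loose bystander, not to be moved. Origin at the centre of its underside.
- reagent_bottle: Amber bottle with blue cap, 64 mm diameter, 150 mm tall; loose bystander, not to be moved. Origin at the centre of its underside.
- beaker: Glass beaker, 72 mm rim, 85 mm tall; loose bystander, not to be moved. Origin at the centre of its underside.
- tip_box: Yellow tip box, 110 by 80 by 60 mm tall; loose bystander, not to be moved. Origin at the centre of its underside.
- swab_jar: Orange jar with white cap, 42 mm diameter, 50 mm tall, on a far corner of the station's plate; loose bystander, not to be moved. Origin at the centre of its underside.
- cap_jar: White jar with blue cap, 42 mm diameter, 50 mm tall, on a far corner of the station's plate; loose bystander, not to be moved. Origin at the centre of its underside.

How it is judged:
By the outcome, as a careful person would: the job done as asked, in the order asked, and still so for the second after the job is handed in, with the robot touching nothing.
It also fails if it takes over 48 s, if anything falls off the work surface, if the arm or the gripper's body presses on something with over 40 N, if the wrist force passes 120 N, or if a joint passes its speed limit or range.

## Working session

There is one attempt and no reset: what is moved stays moved. The work goes in short steps, Python scripts to look and compute and a shell command to move; the robot and the scene stay as the last step left them, time stands still between calls to the robot, and variables do not carry over. Pictures are saved under pics/ and viewed, and the job is handed in when it is done.

```bash
ls; mkdir -p pics; python3 - <<'E'
from workcell import *
import cv2,numpy as np
print(sense())
for n in ("side","top"):
    im,d=grab_frame(n)
    cv2.imwrite(f"pics/{n}0.png",im[:,:,::-1]); np.savez(f"pics/{n}0.npz",im=im,d=d)
    print(n,camera_model(n))
E
```

```text
pics
{'time_s': 0.0, 'joint_pos': array([69.61949898, 22.01577827,  0.93550743, 78.56153851, -0.36065634,
       79.5371606 , -2.6642385 ]), 'qvel': array([ 0.10775175,  0.01665038, -0.06108687, -0.01349287, -0.04743022,
        0.01380065,  0.10405176]), 'joint_efforts': array([-2.05063343e-04, -6.27602363e+01,  8.44129845e-01, -3.71818686e+01,
        1.66337367e-02,  1.40636574e-02, -5.93598770e-05]), 'ee_pos': array([ 0.18041623, -0.59822473,  0.40367062]), 'ee_rot': array([-1.79888318e+02,  1.33411684e-03,  1.67827799e+01]), 'wrist_force': array([-0.20959191,  0.43930188, -0.97892139]), 'torque': array([-0.03328031, -0.01165455,  0.04295027]), 'grip_width': 1.0014127312959633}
side {'camera_matrix': array([[482.7037631 ,   0.        , 313.45074157],
       [  0.        , 482.7037631 , 238.37849732],
       [  0.        ,   0.        ,   1.        ]]), 'k1': -0.023290986793947352, 'cam_to_world': array([[ 0.99221089, -0.04523291,  0.11606697,  0.41646855],
       [-0.1233443 , -0.4870995 ,  0.86459254, -0.96246113],
       [ 0.01742813, -0.87217433, -0.48888465,  0.65139808],
       [ 0.        ,  0.        ,  0.        ,  1.        ]])}
top {'camera_matrix': array([[548.50665767,   0.        , 314.08867023],
       [  0.        , 548.50665767, 233.42740314],
       [  0.        ,   0.        ,   1.        ]]), 'k1': -0.14154600433749487, 'cam_to_world': array([[-0.00385351, -0.98774499,  0.15602882,  0.27119596],
       [-0.99996398,  0.00262615, -0.00807162, -0.01931257],
       [ 0.00756295, -0.1560543 , -0.98771952,  1.74069055],
       [ 0.        ,  0.        ,  0.        ,  1.        ]])}
```

View pics/side0.png

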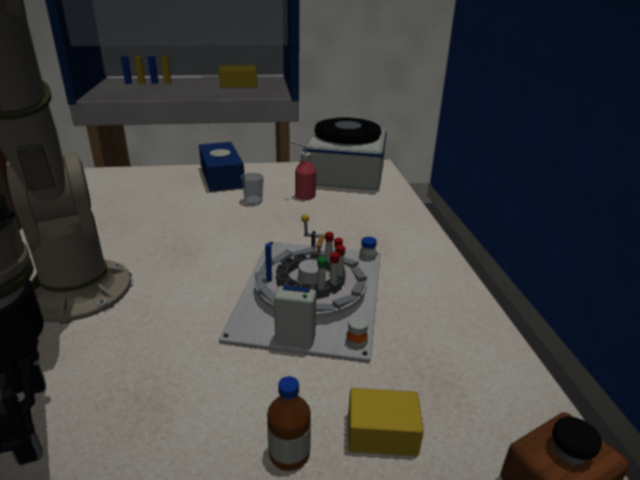

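View pics/top0.png

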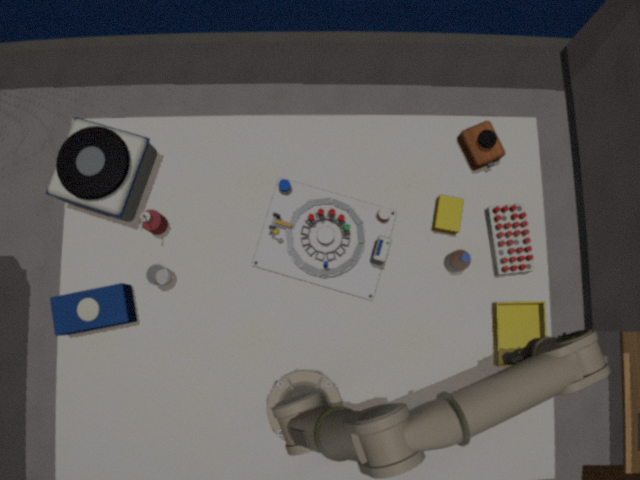

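```bash
cat > h.py <<'E'
import numpy as np,cv2
from workcell import camera_model
C={n:camera_model(n) for n in("side","top")}
def ray(n,uv):
    c=C[n];p=cv2.undistortPoints(np.array([[uv]],float),c["camera_matrix"],np.array([c["k1"],0,0,0,0.]))[0,0]
    T=c["cam_to_world"];d=T[:3,:3]@np.array([p[0],p[1],1]);return T[:3,3],d/np.linalg.norm(d)
def onz(n,uv,z):
    o,d=ray(n,uv);return o+d*(z-o[2])/d[2]
def tri(a,b):
    (o1,d1),(o2,d2)=ray("side",a),ray("top",b)
    s=np.linalg.lstsq(np.c_[d1,-d2],o2-o1,rcond=None)[0]
    p,q=o1+s[0]*d1,o2+s[1]*d2;return (p+q)/2,np.linalg.norm(p-q)
def proj(n,P):
    c=C[n];T=np.linalg.inv(c["cam_to_world"]);P=np.atleast_2d(np.array(P,float))
    return cv2.projectPoints(P,cv2.Rodrigues(T[:3,:3])[0],T[:3,3],c["camera_matrix"],np.array([c["k1"],0,0,0,0.]))[0][:,0]
def crop(n,im,x0,y0,x1,y1,f,out):
    cv2.imwrite(out,cv2.resize(im[y0:y1,x0:x1,::-1],None,fx=f,fy=f,interpolation=cv2.INTER_CUBIC))
E
python3 - <<'E'
from h import *
s=np.load("pics/side0.npz")["im"];t=np.load("pics/top0.npz")["im"]
crop("s",s,215,200,395,360,4.4,"pics/sc.png");crop("t",t,245,165,405,305,4.2,"pics/tc.png")
E
```

```text
(no output)
```

View pics/sc.png

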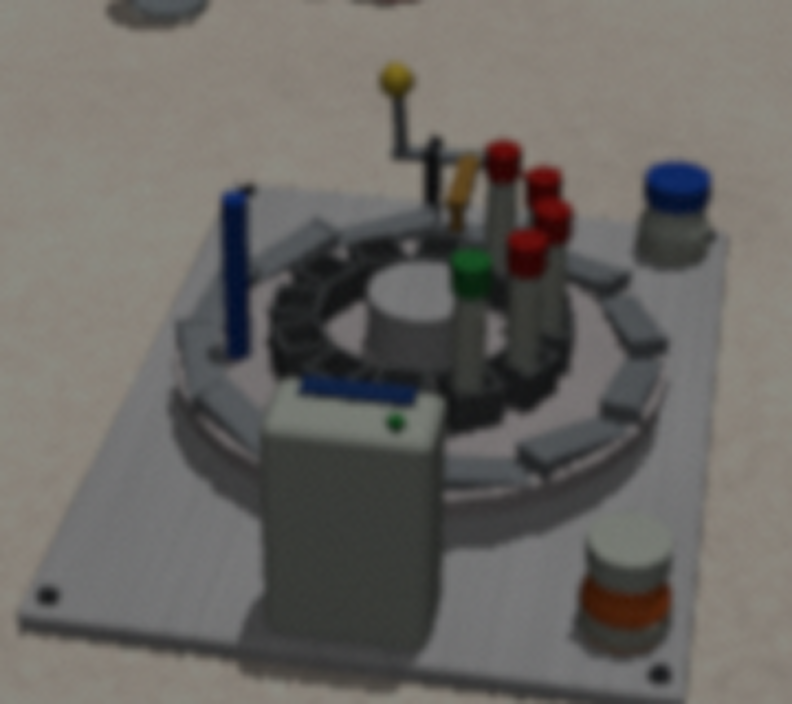

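View pics/tc.png

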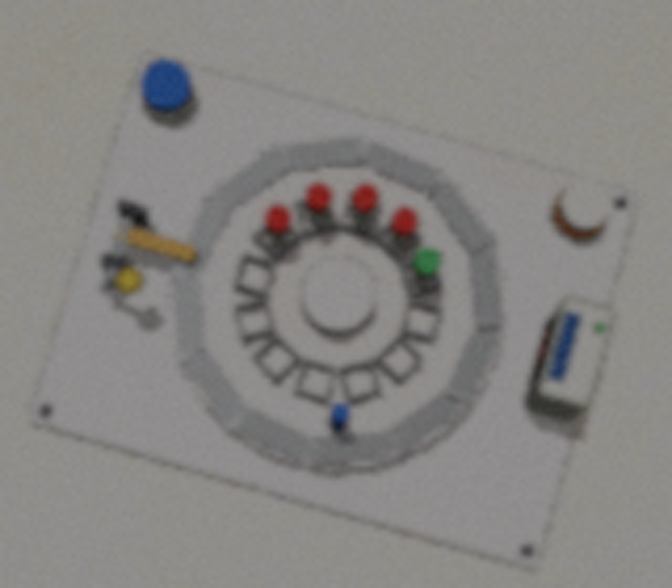

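```bash
cat >> h.py <<'E'
def T(x,y):return ((x+.5)/4.2-.5+245,(y+.5)/4.2-.5+165)
def S(x,y):return ((x+.5)/4.4-.5+215,(y+.5)/4.4-.5+200)
E
python3 - <<'E'
from h import *
cs=[onz("top",T(*p),.012) for p in[(145,53),(636,186),(535,570),(33,426)]]
cs=np.array(cs);print(cs,cs.mean(0))
print([np.linalg.norm(cs[i]-cs[(i+1)%4]) for i in range(4)])
print("side screws",[onz("side",S(*p),.012) for p in[(48,596),(660,674),(247,189)]])
print("top screws",[onz("top",T(*p),.012) for p in[(528,550),(621,202),(45,411)]])
y=(cs[0]+cs[3]-cs[1]-cs[2])[:2];x=(cs[0]+cs[1]-cs[2]-cs[3])[:2]
print("yaw from y",np.degrees(np.arctan2(y[1],y[0]))-90,"from x",np.degrees(np.arctan2(x[1],x[0])))
s=np.load("pics/side0.npz")["im"];t=np.load("pics/top0.npz")["im"]
def blob(im,lo,hi,box):
    h=cv2.cvtColor(im,cv2.COLOR_RGB2HSV);m=cv2.inRange(h,lo,hi);z=np.zeros_like(m);x0,y0,x1,y1=box;z[y0:y1,x0:x1]=m[y0:y1,x0:x1]
    ys,xs=np.nonzero(z);return xs.mean(),ys.mean(),len(xs),xs.min(),xs.max(),ys.min(),ys.max()
bs=blob(s,(20,100,60),(35,255,255),(297,208,315,224));bt=blob(t,(20,110,60),(35,255,255),(270,227,280,237))
print("ball",bs,bt,tri(bs[:2],bt[:2]))
hb=tri(S(420,290),T(341,292));print("hub",hb,onz("top",T(341,292),.077),onz("side",S(422,291),.077))
# post top
print("post",tri(S(234,196),T(340,412)),onz("top",T(340,412),.135),onz("side",S(234,196),.135))
g=tri(S(473,262),T(428,261));print("green",g)
E
```

```text
[[ 0.72937221  0.07937386  0.012     ]
 [ 0.62372453 -0.29836024  0.012     ]
 [ 0.33080193 -0.21472134  0.012     ]
 [ 0.44025028  0.16201024  0.012     ]] [ 0.53103724 -0.06792437  0.012     ]
[np.float64(0.39223014016888275), np.float64(0.30462946874475466), np.float64(0.39230806510087723), np.float64(0.3006996260656655)]
side screws [array([ 0.34548277, -0.20584286,  0.012     ]), array([ 0.61052874, -0.28459192,  0.012     ]), array([0.45227187, 0.15620348, 0.012     ])]
top screws [array([ 0.34578632, -0.20970642,  0.012     ]), array([ 0.6112019 , -0.28639705,  0.012     ]), array([0.45159853, 0.15306946, 0.012     ])]
yaw from y -15.912701640165139 from x -15.943287760692957
ball (np.float64(304.7567567567568), np.float64(217.3783783783784), 37, np.int64(302), np.int64(308), np.int64(214), np.int64(220)) (np.float64(275.0), np.float64(231.17391304347825), 23, np.int64(273), np.int64(277), np.int64(229), np.int64(233)) (array([0.53450972, 0.0844884 , 0.11936941]), np.float64(0.0001013290334024286))
hub (array([ 0.53082576, -0.06884874,  0.07777974]), np.float64(0.0014610718513960626)) [ 0.53168704 -0.06889422  0.077     ] [ 0.53112704 -0.06881598  0.077     ]
post (array([ 0.4381598 , -0.06584068,  0.13526592]), np.float64(0.0012485769951911837)) [ 0.43756008 -0.06586776  0.135     ] [ 0.43879472 -0.06524678  0.135     ]
green (array([ 0.54628341, -0.12929223,  0.13031179]), np.float64(0.001655119402186042))
```

```bash
python3 -m jog '[{"dx":0.024,"dy":0.033,"wz":0.06,"fingers":1},{"dx":0.024,"dy":0.033,"wz":0.06,"fingers":1},{"dx":0.024,"dy":0.033,"wz":0.06,"fingers":1},{"dx":0.024,"dy":0.033,"wz":0.06,"fingers":1},{"dx":0.024,"dy":0.033,"wz":0.06,"fingers":1},{"dx":0.024,"dy":0.033,"wz":0.06,"fingers":1},{"dx":0.024,"dy":0.033,"wz":0.06,"fingers":1},{"dx":0.024,"dy":0.033,"wz":0.06,"fingers":1}]' 20
```

```text
validation failed for argument at $[0]...
```

```bash
python3 -m jog '[{"wx":0,"wy":0,"wz":0.06,"dx":0.024,"dy":0.033,"dz":0,"fingers":1},{"wx":0,"wy":0,"wz":0.06,"dx":0.024,"dy":0.033,"dz":0,"fingers":1},{"wx":0,"wy":0,"wz":0.06,"dx":0.024,"dy":0.033,"dz":0,"fingers":1},{"wx":0,"wy":0,"wz":0.06,"dx":0.024,"dy":0.033,"dz":0,"fingers":1},{"wx":0,"wy":0,"wz":0.06,"dx":0.024,"dy":0.033,"dz":0,"fingers":1},{"wx":0,"wy":0,"wz":0.06,"dx":0.024,"dy":0.033,"dz":0,"fingers":1},{"wx":0,"wy":0,"wz":0.06,"dx":0.024,"dy":0.033,"dz":0,"fingers":1},{"wx":0,"wy":0,"wz":0.06,"dx":0.024,"dy":0.033,"dz":0,"fingers":1}]' 20
```

```text
time_s: 0.77
ee_pos: [0.3656, -0.3315, 0.3977]
ee_rot: [-179.5, 0.4, 44.3]
wrist_force: [1.1, -0.7, -0.1]
grip_width: 0.003
```

```bash
python3 -m jog '[{"wx":0,"wy":0,"wz":0.06,"dx":0.015,"dy":0.036,"dz":0,"fingers":1},{"wx":0,"wy":0,"wz":0.06,"dx":0.015,"dy":0.036,"dz":0,"fingers":1},{"wx":0,"wy":0,"wz":0.06,"dx":0.015,"dy":0.036,"dz":0,"fingers":1},{"wx":0,"wy":0,"wz":0.06,"dx":0.015,"dy":0.036,"dz":0,"fingers":1},{"wx":0,"wy":0,"wz":0.06,"dx":0.015,"dy":0.036,"dz":0,"fingers":1},{"wx":0,"wy":0,"wz":0.06,"dx":0.015,"dy":0.036,"dz":0,"fingers":1},{"wx":0,"wy":0,"wz":0.06,"dx":0.015,"dy":0.036,"dz":0,"fingers":1},{"wx":0,"wy":0,"wz":0.06,"dx":0.015,"dy":0.036,"dz":0,"fingers":1}]' 20
```

```text
time_s: 1.43
ee_pos: [0.4884, -0.0274, 0.3962]
ee_rot: [-179.4, 0.5, 73.2]
wrist_force: [0.7, -0.3, 0.1]
grip_width: -0.001
```

```bash
python3 -m jog '[{"wx":0,"wy":0,"wz":0.01,"dx":0.012,"dy":0.024,"dz":0,"fingers":1},{"wx":0,"wy":0,"wz":0,"dx":0.012,"dy":0.024,"dz":0,"fingers":1},{"wx":0,"wy":0,"wz":0,"dx":0.009,"dy":0.018,"dz":0,"fingers":1},{"wx":0,"wy":0,"wz":0,"dx":0,"dy":0,"dz":-0.03,"fingers":1},{"wx":0,"wy":0,"wz":0,"dx":0,"dy":0,"dz":-0.03,"fingers":1},{"wx":0,"wy":0,"wz":0,"dx":0,"dy":0,"dz":-0.03,"fingers":1},{"wx":0,"wy":0,"wz":0,"dx":0,"dy":0,"dz":-0.02,"fingers":1},{"wx":0,"wy":0,"wz":0,"dx":0,"dy":0,"dz":0,"fingers":1}]' 20
cat > st.py <<'E'
from h import *
from workcell import *
from scipy.spatial.transform import Rotation as Ro
O=np.array([.531,-.0685]);a=np.radians(-16.2);R=np.array([[np.cos(a),-np.sin(a)],[np.sin(a),np.cos(a)]])
def tost(p):return R.T@(np.array(p)[:2]-O)
def tow(p):return O+R@np.array(p)
def tip():
    s=sense();r=Ro.from_euler("xyz",s["ee_rot"],degrees=True);z=r.apply([0,0,1])
    return s["ee_pos"]+.173*z,s,z
if __name__=="__main__":
    t,s,z=tip();print("tip",t.round(4),"station",tost(t).round(4),"z axis",z.round(4),"corr wx,wy",np.cross(z,[0,0,-1]).round(4),s["ee_pos"].round(4),s["ee_rot"].round(2),s["wrist_force"].round(2),s["time_s"])
E
python3 st.py
```

```text
time_s: 2.1
ee_pos: [0.5224, 0.0562, 0.2824]
ee_rot: [-179.5, 0.1, 75.2]
wrist_force: [0.5, -0.9, -0.2]
grip_width: 0.002
tip [0.5207 0.0562 0.1094] station [-0.0447  0.1169] z axis [-9.8e-03  2.0e-04 -1.0e+00] corr wx,wy [-0.0002 -0.0098 -0.    ] [0.5224 0.0562 0.2824] [-1.7946e+02  1.3000e-01  7.5200e+01] [ 0.45 -0.88 -0.21] 2.1
```

```bash
cat > look.py <<'E'
import sys
from st import *
k=sys.argv[1]
a,b=grab_frame("side")[0],grab_frame("top")[0]
np.savez(f"pics/f{k}.npz",s=a,t=b)
A=cv2.resize(a[190:350,220:380,::-1],(400,400),interpolation=cv2.INTER_CUBIC)
B=cv2.resize(b[165:305,245:385,::-1],(400,400),interpolation=cv2.INTER_CUBIC)
cv2.imwrite(f"pics/l{k}.png",cv2.hconcat([A,B]))
E
python3 look.py 1
```

```text
(no output)
```

View pics/l1.png

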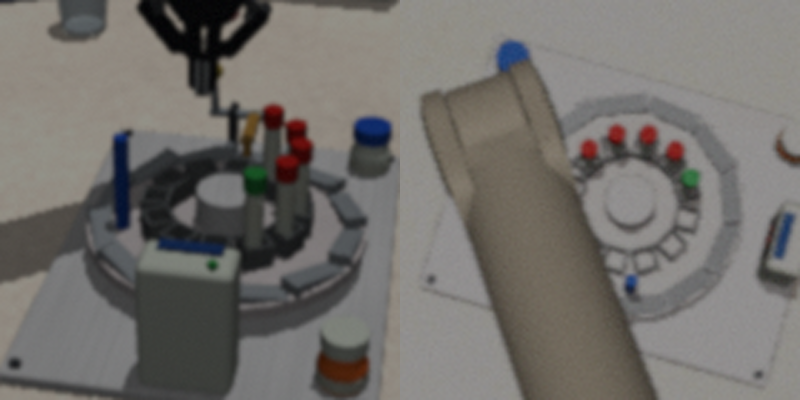

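```bash
python3 -m jog '[{"wx":0,"wy":-0.01,"wz":-0.024,"dx":0.006,"dy":-0.002,"dz":-0.003,"fingers":1},{"wx":0,"wy":0,"wz":0,"dx":0,"dy":0,"dz":0,"fingers":1},{"wx":0,"wy":0,"wz":0,"dx":0.001,"dy":0.005,"dz":0,"fingers":1},{"wx":0,"wy":0,"wz":0,"dx":0.0014,"dy":0.005,"dz":0,"fingers":1},{"wx":0,"wy":0,"wz":0,"dx":0.0014,"dy":0.005,"dz":0,"fingers":1},{"wx":0,"wy":0,"wz":0,"dx":0.0014,"dy":0.005,"dz":0,"fingers":1},{"wx":0,"wy":0,"wz":0,"dx":0.0014,"dy":0.005,"dz":0,"fingers":1},{"wx":0,"wy":0,"wz":0,"dx":0,"dy":0,"dz":0,"fingers":1}]' 20
python3 st.py; python3 look.py 2
```

```text
time_s: 2.87
ee_pos: [0.5404, 0.0815, 0.291]
ee_rot: [179.0, -0.3, 73.5]
wrist_force: [-0.5, -0.6, 0.5]
grip_width: -0.0
tip [0.5435 0.0816 0.1181] station [-0.0298  0.1476] z axis [ 1.840e-02  2.000e-04 -9.998e-01] corr wx,wy [-0.0002  0.0184  0.    ] [0.5404 0.0815 0.291 ] [179.    -0.31  73.5 ] [-0.51 -0.61  0.55] 2.8667
```

View pics/l2.png

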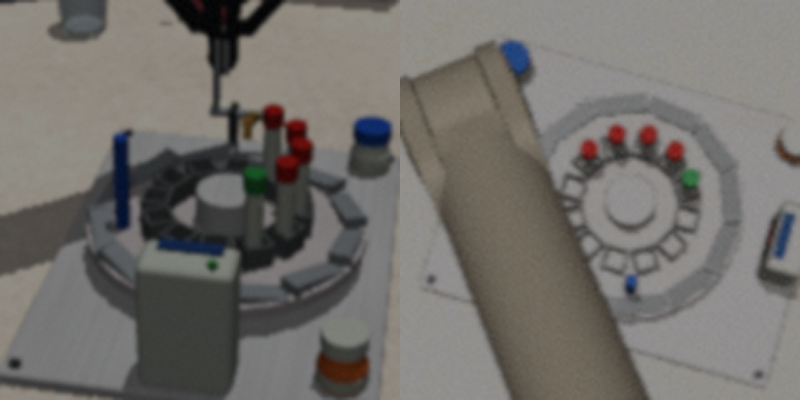

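```bash
python3 -m jog '[{"wx":0,"wy":0.009,"wz":0,"dx":-0.004,"dy":0.001,"dz":-0.005,"fingers":1},{"wx":0,"wy":0,"wz":0,"dx":-0.003,"dy":0.001,"dz":-0.005,"fingers":1},{"wx":0,"wy":0,"wz":0,"dx":0,"dy":0.003,"dz":-0.002,"fingers":1},{"wx":0,"wy":0,"wz":0,"dx":0.001,"dy":0.003,"dz":0,"fingers":1},{"wx":0,"wy":0,"wz":0,"dx":0.001,"dy":0.003,"dz":0,"fingers":1},{"wx":0,"wy":0,"wz":0,"dx":0.001,"dy":0.003,"dz":0,"fingers":1},{"wx":0,"wy":0,"wz":0,"dx":0,"dy":0,"dz":0,"fingers":1},{"wx":0,"wy":0,"wz":0,"dx":0,"dy":0,"dz":0,"fingers":1}]' 20
python3 st.py; python3 look.py 3
```

```text
time_s: 3.63
ee_pos: [0.5351, 0.0952, 0.2764]
ee_rot: [179.7, -0.0, 73.4]
wrist_force: [-0.3, -0.6, -0.3]
grip_width: -0.002
tip [0.536  0.0951 0.1034] station [-0.0408  0.1585] z axis [ 0.0054 -0.001  -1.    ] corr wx,wy [0.001  0.0054 0.    ] [0.5351 0.0952 0.2764] [ 1.7969e+02 -3.0000e-02  7.3420e+01] [-0.26 -0.57 -0.29] 3.6333
```

View pics/l3.png

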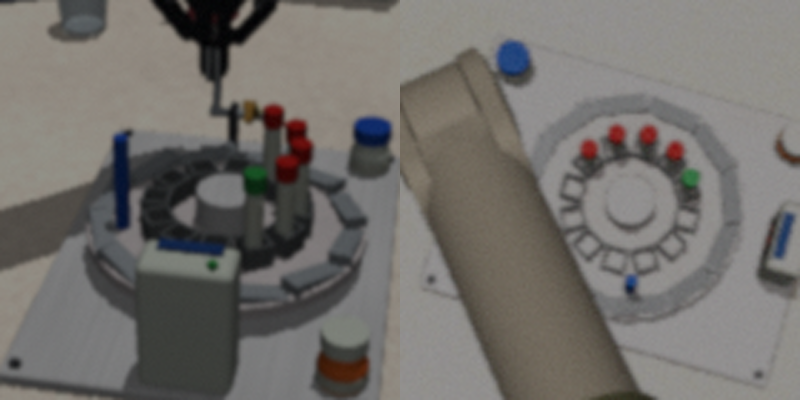

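```bash
python3 -m jog '[{"wx":0,"wy":0.002,"wz":0,"dx":0.001,"dy":0.003,"dz":0,"fingers":1},{"wx":0,"wy":0,"wz":0,"dx":0.001,"dy":0.003,"dz":0,"fingers":1},{"wx":0,"wy":0,"wz":0,"dx":0.001,"dy":0.002,"dz":0,"fingers":1},{"wx":0,"wy":0,"wz":0,"dx":0,"dy":0,"dz":0,"fingers":1},{"wx":0,"wy":0,"wz":0,"dx":-0.004,"dy":-0.012,"dz":0,"fingers":1},{"wx":0,"wy":0,"wz":0,"dx":-0.005,"dy":-0.017,"dz":0.005,"fingers":1},{"wx":0,"wy":0,"wz":0,"dx":-0.005,"dy":-0.017,"dz":0.015,"fingers":1},{"wx":0,"wy":0,"wz":0,"dx":-0.005,"dy":-0.017,"dz":0.015,"fingers":1}]' 20
python3 st.py; python3 look.py 4
```

```text
time_s: 4.4
ee_pos: [0.517, 0.041, 0.3093]
ee_rot: [-179.8, -0.1, 73.8]
wrist_force: [0.9, 0.1, 0.5]
grip_width: -0.001
tip [0.5166 0.0413 0.1363] station [-0.0444  0.1015] z axis [-0.0022  0.0017 -1.    ] corr wx,wy [-0.0017 -0.0022 -0.    ] [0.517  0.041  0.3093] [-1.7985e+02 -6.0000e-02  7.3830e+01] [0.89 0.13 0.53] 4.4
```

View pics/l4.png

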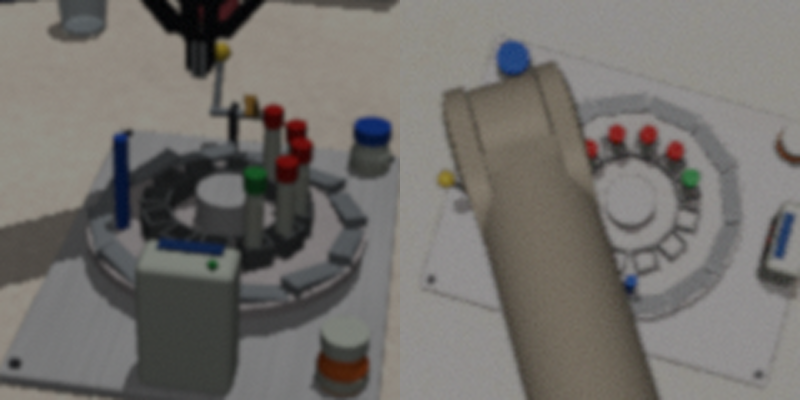

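```bash
python3 - <<'E'
from st import *
p,e=tri((308.6,209.8),(260.6,227.2));print(p,e,tost(p))
q=tri((304.76,217.38),(275,231.17))[0];print(tost(q)); print(tost([.4382,-.0658]), np.degrees(np.arctan2(*tost([.4382,-.0658])[::-1])))
print(tow((-.092,-.08)),tow((-.092,-.05)))
E
```

```text
[0.5479612  0.12791322 0.11814213] 0.002168651142520728 [-0.03850981  0.1933464 ]
[-0.03930225  0.14789627]
[-0.08986853 -0.02329758] -165.4665406852297
[ 0.42033369 -0.11965631] [ 0.42870343 -0.0908475 ]
```

```bash
python3 -m jog '[{"wx":0,"wy":0,"wz":0,"dx":0,"dy":0,"dz":0.02,"fingers":1},{"wx":0,"wy":0,"wz":0,"dx":-0.006,"dy":-0.01,"dz":0.02,"fingers":1},{"wx":0,"wy":0,"wz":0,"dx":-0.015,"dy":-0.025,"dz":0,"fingers":1},{"wx":0,"wy":0,"wz":0,"dx":-0.015,"dy":-0.025,"dz":0,"fingers":1},{"wx":0,"wy":0,"wz":0,"dx":-0.015,"dy":-0.025,"dz":0,"fingers":1},{"wx":0,"wy":0,"wz":0,"dx":-0.015,"dy":-0.025,"dz":0,"fingers":1},{"wx":0,"wy":0,"wz":0,"dx":-0.015,"dy":-0.025,"dz":0,"fingers":1},{"wx":0,"wy":0,"wz":0,"dx":-0.01,"dy":-0.015,"dz":0,"fingers":1}]' 20
python3 st.py
```

```text
time_s: 5.17
ee_pos: [0.4216, -0.115, 0.3514]
ee_rot: [179.8, -0.1, 73.8]
wrist_force: [0.4, 0.1, 0.2]
grip_width: -0.002
tip [ 0.4223 -0.1148  0.1784] station [-0.0915 -0.0748] z axis [ 0.0041  0.0013 -1.    ] corr wx,wy [-0.0013  0.0041  0.    ] [ 0.4216 -0.115   0.3514] [ 1.798e+02 -1.300e-01  7.383e+01] [0.39 0.1  0.21] 5.1667
```

Spot on. Descend to tip z about 0.100.

```bash
python3 -m jog '[{"wx":0,"wy":0.002,"wz":0,"dx":0,"dy":0.002,"dz":-0.02,"fingers":1},{"wx":0,"wy":0,"wz":0,"dx":0,"dy":0,"dz":-0.025,"fingers":1},{"wx":0,"wy":0,"wz":0,"dx":0,"dy":0,"dz":-0.02,"fingers":1},{"wx":0,"wy":0,"wz":0,"dx":0,"dy":0,"dz":-0.01,"fingers":1},{"wx":0,"wy":0,"wz":0,"dx":0,"dy":0,"dz":0,"fingers":1},{"wx":0,"wy":0,"wz":0,"dx":0.002,"dy":0.006,"dz":0,"fingers":1},{"wx":0,"wy":0,"wz":0,"dx":0.002,"dy":0.006,"dz":0,"fingers":1},{"wx":0,"wy":0,"wz":0,"dx":0,"dy":0,"dz":0,"fingers":1}]' 20
python3 st.py;python3 look.py 5
```

```text
time_s: 5.83
ee_pos: [0.421, -0.1064, 0.2738]
ee_rot: [179.8, 0.1, 73.1]
wrist_force: [0.1, 0.5, 0.4]
grip_width: -0.002
tip [ 0.4216 -0.1069  0.1008] station [-0.0943 -0.0674] z axis [ 0.0036 -0.0029 -1.    ] corr wx,wy [0.0029 0.0036 0.    ] [ 0.421  -0.1064  0.2738] [1.7975e+02 1.0000e-01 7.3110e+01] [0.1  0.55 0.41] 5.8333
```

View pics/l5.png

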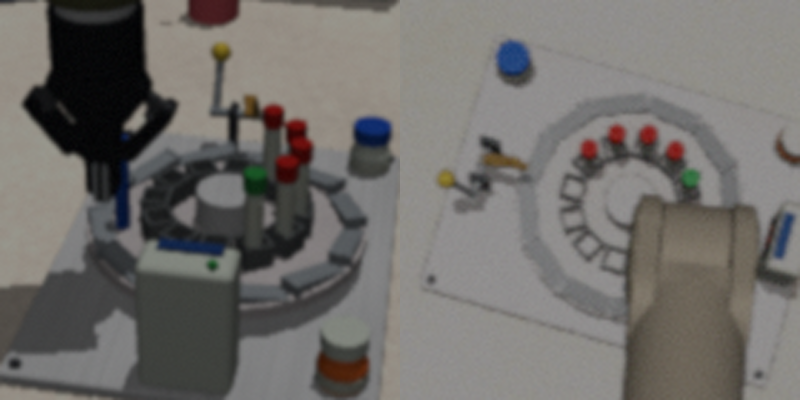

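```bash
python3 -m jog '[{"wx":0,"wy":0.002,"wz":0.01,"dx":0.006,"dy":0.006,"dz":0,"fingers":1},{"wx":0,"wy":0,"wz":0,"dx":0.002,"dy":0.008,"dz":0,"fingers":1},{"wx":0,"wy":0,"wz":0,"dx":0.002,"dy":0.006,"dz":0,"fingers":1},{"wx":0,"wy":0,"wz":0,"dx":0.0015,"dy":0.005,"dz":0,"fingers":1},{"wx":0,"wy":0,"wz":0,"dx":0.0015,"dy":0.005,"dz":0,"fingers":1},{"wx":0,"wy":0,"wz":0,"dx":0.0015,"dy":0.005,"dz":0,"fingers":1},{"wx":0,"wy":0,"wz":0,"dx":0.0015,"dy":0.005,"dz":0,"fingers":1},{"wx":0,"wy":0,"wz":0,"dx":0,"dy":0,"dz":0,"fingers":1}]' 20
python3 st.py;python3 look.py 6
```

```text
time_s: 6.6
ee_pos: [0.4389, -0.0629, 0.2755]
ee_rot: [179.7, 0.2, 73.8]
wrist_force: [0.5, -0.7, 0.4]
grip_width: -0.002
tip [ 0.4395 -0.0638  0.1025] station [-0.0892 -0.021 ] z axis [ 0.0035 -0.0051 -1.    ] corr wx,wy [0.0051 0.0035 0.    ] [ 0.4389 -0.0629  0.2755] [179.73   0.23  73.76] [ 0.47 -0.68  0.45] 6.6
```

View pics/l6.png

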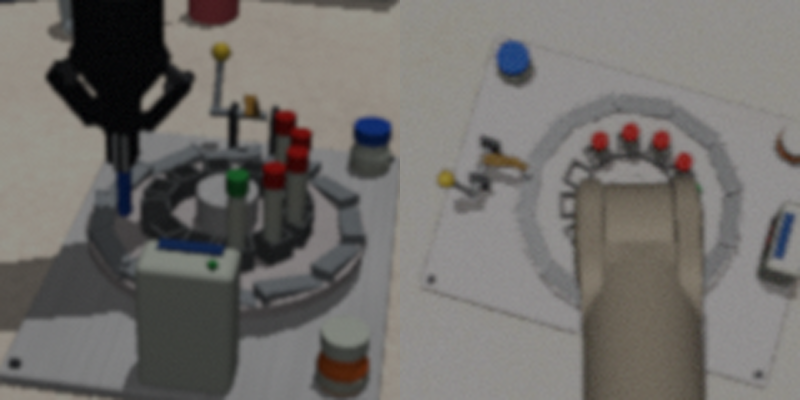

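```bash
python3 -m jog '[{"wx":0.002,"wy":0.002,"wz":0,"dx":0.0005,"dy":0.004,"dz":-0.001,"fingers":1},{"wx":0,"wy":0,"wz":0,"dx":0.001,"dy":0.004,"dz":0,"fingers":1},{"wx":0,"wy":0,"wz":0,"dx":0.001,"dy":0.004,"dz":0,"fingers":1},{"wx":0,"wy":0,"wz":0,"dx":0.001,"dy":0.004,"dz":0,"fingers":1},{"wx":0,"wy":0,"wz":0,"dx":0.001,"dy":0.003,"dz":0,"fingers":1},{"wx":0,"wy":0,"wz":0,"dx":0.001,"dy":0.002,"dz":0,"fingers":1},{"wx":0,"wy":0,"wz":0,"dx":0,"dy":0,"dz":0,"fingers":1},{"wx":0,"wy":0,"wz":0,"dx":0,"dy":0,"dz":0,"fingers":1}]' 20
python3 st.py;python3 look.py 7
```

```text
time_s: 7.37
ee_pos: [0.4448, -0.0418, 0.2745]
ee_rot: [179.8, 0.2, 73.6]
wrist_force: [0.1, -0.2, -0.0]
grip_width: 0.005
tip [ 0.4451 -0.0425  0.1015] station [-0.0897  0.001 ] z axis [ 0.0018 -0.004  -1.    ] corr wx,wy [0.004  0.0018 0.    ] [ 0.4448 -0.0418  0.2745] [179.84   0.19  73.6 ] [ 0.08 -0.23 -0.  ] 7.3667
```

View pics/l7.png

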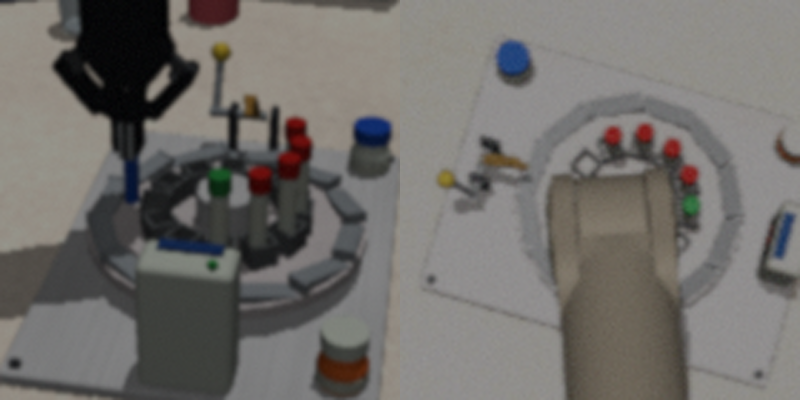

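```bash
cat > wang.py <<'E'
import sys
from st import *
def caps(t,top_z=.130):
    h=cv2.cvtColor(t,cv2.COLOR_RGB2HSV);out=[]
    for lo,hi in(((0,140,60),(8,255,255)),((172,140,60),(180,255,255)),((50,110,40),(75,255,255))):
        m=cv2.inRange(h,lo,hi) if lo[0]>8 else cv2.bitwise_or(cv2.inRange(h,(0,140,60),(8,255,255)),cv2.inRange(h,(172,140,60),(180,255,255)))
        if lo[0]==172: continue
        z=np.zeros_like(m);z[190:290,285:370]=m[190:290,285:370]
        n,_,st,c=cv2.connectedComponentsWithStats(z)
        for i in range(1,n):
            if st[i,4]>20:
                q=tost(onz("top",c[i],top_z));out.append((("R" if lo[0]<8 else "G"),st[i,4],round(np.hypot(*q)*1e3,1),round(np.degrees(np.arctan2(q[1],q[0])),1)))
    return out
if __name__=="__main__":
    print(caps(np.load("pics/top0.npz")["im"]));print(caps(np.load(f"pics/f{sys.argv[1]}.npz")["t"]))
E
python3 wang.py 7
```

```text
[('R', np.int32(22), np.float64(62.8), np.float64(32.0)), ('R', np.int32(22), np.float64(61.1), np.float64(1.1)), ('R', np.int32(23), np.float64(63.6), np.float64(62.3)), ('R', np.int32(26), np.float64(61.3), np.float64(-29.9)), ('G', np.int32(21), np.float64(60.8), np.float64(-60.7))]
[('R', np.int32(25), np.float64(62.0), np.float64(4.9)), ('R', np.int32(24), np.float64(62.2), np.float64(36.1)), ('R', np.int32(25), np.float64(61.1), np.float64(-25.9)), ('R', np.int32(26), np.float64(59.9), np.float64(-58.2)), ('G', np.int32(23), np.float64(61.4), np.float64(-87.7))]
```

```bash
python3 -m jog '[{"wx":0.002,"wy":0.001,"wz":0,"dx":0.0005,"dy":0.002,"dz":0,"fingers":1},{"wx":0,"wy":0,"wz":0,"dx":0.0005,"dy":0.0015,"dz":0,"fingers":1},{"wx":0,"wy":0,"wz":0,"dx":0.0003,"dy":0.001,"dz":0,"fingers":1},{"wx":0,"wy":0,"wz":0,"dx":0,"dy":0,"dz":0,"fingers":1},{"wx":0,"wy":0,"wz":0,"dx":0,"dy":0,"dz":0,"fingers":1},{"wx":0,"wy":0,"wz":0,"dx":0,"dy":0,"dz":0,"fingers":1},{"wx":0,"wy":0,"wz":0,"dx":0,"dy":0,"dz":0,"fingers":1},{"wx":0,"wy":0,"wz":0,"dx":0,"dy":0,"dz":0,"fingers":1}]' 20
python3 st.py;python3 look.py 8; python3 wang.py 8
```

```text
time_s: 8.13
ee_pos: [0.4462, -0.0376, 0.2745]
ee_rot: [179.9, 0.1, 73.5]
wrist_force: [0.3, -0.5, 0.8]
grip_width: 0.001
tip [ 0.4464 -0.038   0.1015] station [-0.0897  0.0057] z axis [ 0.0011 -0.002  -1.    ] corr wx,wy [0.002  0.0011 0.    ] [ 0.4462 -0.0376  0.2745] [1.7991e+02 9.0000e-02 7.3510e+01] [ 0.35 -0.47  0.82] 8.1333
[('R', np.int32(22), np.float64(62.8), np.float64(32.0)), ('R', np.int32(22), np.float64(61.1), np.float64(1.1)), ('R', np.int32(23), np.float64(63.6), np.float64(62.3)), ('R', np.int32(26), np.float64(61.3), np.float64(-29.9)), ('G', np.int32(21), np.float64(60.8), np.float64(-60.7))]
[('R', np.int32(23), np.float64(62.9), np.float64(32.3)), ('R', np.int32(23), np.float64(61.4), np.float64(1.7)), ('R', np.int32(23), np.float64(60.8), np.float64(-30.4)), ('R', np.int32(24), np.float64(61.0), np.float64(-59.9)), ('G', np.int32(22), np.float64(60.1), np.float64(-90.8))]
```

```bash
python3 -c "
from st import *;print(tow((-.04,.24)))"; python3 -m jog '[{"wx":0,"wy":0,"wz":0,"dx":-0.003,"dy":-0.01,"dz":0,"fingers":1},{"wx":0,"wy":0,"wz":0,"dx":-0.004,"dy":-0.012,"dz":0,"fingers":1},{"wx":0,"wy":0,"wz":0,"dx":-0.002,"dy":-0.008,"dz":0.01,"fingers":1},{"wx":0,"wy":0,"wz":0,"dx":0,"dy":0,"dz":0.02,"fingers":1},{"wx":0,"wy":0,"wz":0,"dx":0,"dy":0,"dz":0.025,"fingers":1},{"wx":0,"wy":0,"wz":0,"dx":0,"dy":0,"dz":0.02,"fingers":1},{"wx":0,"wy":0,"wz":0,"dx":0,"dy":0,"dz":0,"fingers":1},{"wx":0,"wy":0,"wz":0,"dx":0,"dy":0,"dz":0,"fingers":1}]' 20
python3 st.py;python3 look.py 9; python3 wang.py 9
```

```text
[0.55954612 0.17313013]
time_s: 8.9
ee_pos: [0.4355, -0.0672, 0.3514]
ee_rot: [-179.8, -0.0, 73.6]
wrist_force: [0.2, 0.6, -0.8]
grip_width: -0.001
tip [ 0.435  -0.067   0.1784] station [-0.0926 -0.0253] z axis [-0.0026  0.0015 -1.    ] corr wx,wy [-0.0015 -0.0026 -0.    ] [ 0.4355 -0.0672  0.3514] [-1.7984e+02 -4.0000e-02  7.3650e+01] [ 0.25  0.63 -0.76] 8.9
[('R', np.int32(22), np.float64(62.8), np.float64(32.0)), ('R', np.int32(22), np.float64(61.1), np.float64(1.1)), ('R', np.int32(23), np.float64(63.6), np.float64(62.3)), ('R', np.int32(26), np.float64(61.3), np.float64(-29.9)), ('G', np.int32(21), np.float64(60.8), np.float64(-60.7))]
[('R', np.int32(25), np.float64(62.7), np.float64(32.6)), ('R', np.int32(23), np.float64(62.0), np.float64(2.1)), ('R', np.int32(24), np.float64(61.1), np.float64(-28.9))]
```

View pics/l9.png

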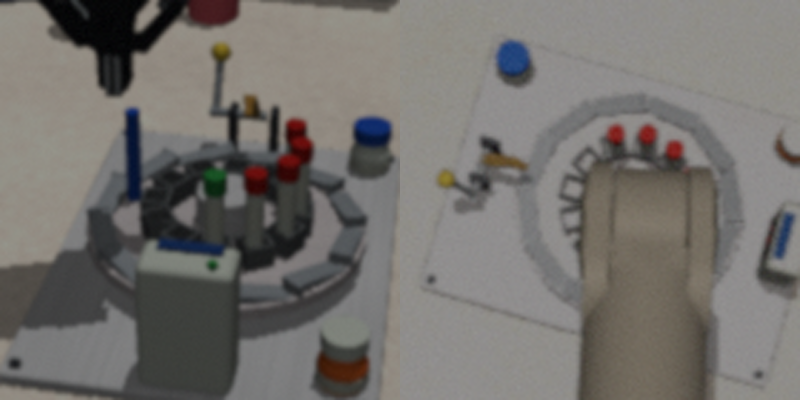

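```bash
python3 -m jog '[{"wx":0,"wy":0,"wz":0,"dx":0.014,"dy":0.025,"dz":0,"fingers":1},{"wx":0,"wy":0,"wz":0,"dx":0.017,"dy":0.033,"dz":0,"fingers":1},{"wx":0,"wy":0,"wz":0,"dx":0.017,"dy":0.033,"dz":0,"fingers":1},{"wx":0,"wy":0,"wz":0,"dx":0.017,"dy":0.033,"dz":0,"fingers":1},{"wx":0,"wy":0,"wz":0,"dx":0.017,"dy":0.033,"dz":0,"fingers":1},{"wx":0,"wy":0,"wz":0,"dx":0.017,"dy":0.033,"dz":0,"fingers":1},{"wx":0,"wy":0,"wz":0,"dx":0.014,"dy":0.028,"dz":0,"fingers":1},{"wx":0,"wy":0,"wz":0,"dx":0.006,"dy":0.012,"dz":0,"fingers":1}]' 20
python3 st.py
```

```text
time_s: 9.67
ee_pos: [0.5542, 0.1676, 0.3405]
ee_rot: [-179.0, 0.3, 72.8]
wrist_force: [-0.4, 0.4, -1.1]
grip_width: -0.002
tip [0.5511 0.1677 0.1675] station [-0.0466  0.2324] z axis [-1.790e-02  5.000e-04 -9.998e-01] corr wx,wy [-0.0005 -0.0179 -0.    ] [0.5542 0.1676 0.3405] [-179.01    0.28   72.83] [-0.42  0.43 -1.05] 9.6667
```

```bash
python3 -m jog '[{"wx":0,"wy":-0.009,"wz":0.012,"dx":0.006,"dy":0.004,"dz":0,"fingers":1},{"wx":0,"wy":0,"wz":0,"dx":0.002,"dy":0.002,"dz":0,"fingers":1},{"wx":0,"wy":0,"wz":0,"dx":0,"dy":0,"dz":-0.02,"fingers":1},{"wx":0,"wy":0,"wz":0,"dx":0,"dy":0,"dz":-0.02,"fingers":1},{"wx":0,"wy":0,"wz":0,"dx":0,"dy":0,"dz":-0.014,"fingers":1},{"wx":0,"wy":0,"wz":0,"dx":0,"dy":0,"dz":-0.008,"fingers":1},{"wx":0,"wy":0,"wz":0,"dx":0,"dy":0,"dz":0,"fingers":1},{"wx":0,"wy":0,"wz":0,"dx":0,"dy":0,"dz":0,"fingers":1}]' 20
python3 st.py;python3 look.py 10; python3 wang.py 10
```

```text
time_s: 10.33
ee_pos: [0.5617, 0.1724, 0.2701]
ee_rot: [-179.1, 0.3, 73.8]
wrist_force: [0.8, 0.8, -0.2]
grip_width: 0.002
tip [0.5588 0.1722 0.0972] station [-0.0404  0.2389] z axis [-0.0165 -0.0013 -0.9999] corr wx,wy [ 0.0013 -0.0165  0.    ] [0.5617 0.1724 0.2701] [-179.12    0.33   73.78] [ 0.79  0.78 -0.19] 10.3333
[('R', np.int32(22), np.float64(62.8), np.float64(32.0)), ('R', np.int32(22), np.float64(61.1), np.float64(1.1)), ('R', np.int32(23), np.float64(63.6), np.float64(62.3)), ('R', np.int32(26), np.float64(61.3), np.float64(-29.9)), ('G', np.int32(21), np.float64(60.8), np.float64(-60.7))]
[('R', np.int32(23), np.float64(62.9), np.float64(32.3)), ('R', np.int32(23), np.float64(62.0), np.float64(2.1)), ('R', np.int32(23), np.float64(61.2), np.float64(-29.6)), ('R', np.int32(24), np.float64(60.8), np.float64(-60.6)), ('G', np.int32(26), np.float64(61.7), np.float64(-90.2))]
```

View pics/l10.png

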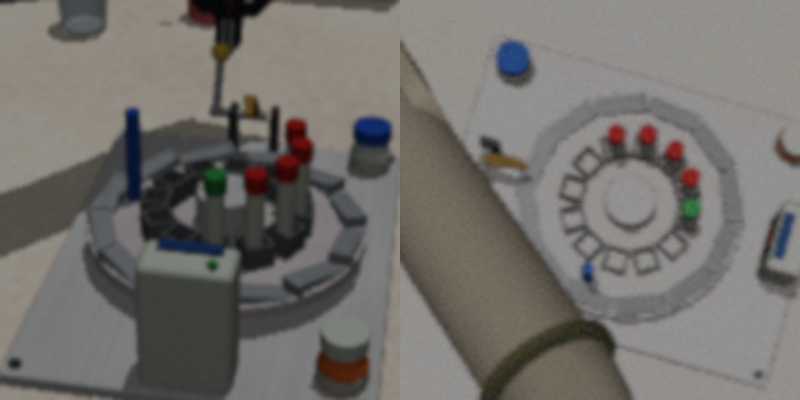

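```bash
python3 -m jog '[{"wx":0,"wy":-0.008,"wz":0,"dx":-0.001,"dy":-0.005,"dz":0.006,"fingers":1},{"wx":0,"wy":0,"wz":0,"dx":-0.0015,"dy":-0.006,"dz":0,"fingers":1},{"wx":0,"wy":0,"wz":0,"dx":-0.0015,"dy":-0.006,"dz":0,"fingers":1},{"wx":0,"wy":0,"wz":0,"dx":-0.0015,"dy":-0.005,"dz":0,"fingers":1},{"wx":0,"wy":0,"wz":0,"dx":-0.0015,"dy":-0.005,"dz":0,"fingers":1},{"wx":0,"wy":0,"wz":0,"dx":-0.0015,"dy":-0.005,"dz":0,"fingers":1},{"wx":0,"wy":0,"wz":0,"dx":-0.0015,"dy":-0.005,"dz":0,"fingers":1},{"wx":0,"wy":0,"wz":0,"dx":0,"dy":0,"dz":0,"fingers":1}]' 20
python3 st.py
```

```text
time_s: 11.1
ee_pos: [0.5519, 0.1314, 0.2821]
ee_rot: [179.9, -0.0, 73.7]
wrist_force: [-0.0, -0.4, -0.7]
grip_width: 0.001
tip [0.5521 0.1314 0.1091] station [-0.0355  0.1978] z axis [ 1.1e-03 -2.0e-04 -1.0e+00] corr wx,wy [0.0002 0.0011 0.    ] [0.5519 0.1314 0.2821] [ 1.7994e+02 -1.0000e-02  7.3700e+01] [-0.02 -0.4  -0.73] 11.1
```

```bash
python3 -m jog '[{"wx":0,"wy":0,"wz":0,"dx":-0.003,"dy":-0.003,"dz":-0.003,"fingers":1},{"wx":0,"wy":0,"wz":0,"dx":-0.0015,"dy":-0.004,"dz":-0.001,"fingers":1},{"wx":0,"wy":0,"wz":0,"dx":-0.0015,"dy":-0.004,"dz":0,"fingers":1},{"wx":0,"wy":0,"wz":0,"dx":-0.001,"dy":-0.004,"dz":0,"fingers":1},{"wx":0,"wy":0,"wz":0,"dx":-0.001,"dy":-0.004,"dz":0,"fingers":1},{"wx":0,"wy":0,"wz":0,"dx":-0.001,"dy":-0.003,"dz":0,"fingers":1},{"wx":0,"wy":0,"wz":0,"dx":0,"dy":0,"dz":0,"fingers":1},{"wx":0,"wy":0,"wz":0,"dx":0,"dy":0,"dz":0,"fingers":1}]' 20
python3 st.py;python3 look.py 11
```

```text
time_s: 11.77
ee_pos: [0.5415, 0.1066, 0.2769]
ee_rot: [-180.0, 0.0, 73.7]
wrist_force: [-1.3, -0.3, -0.4]
grip_width: 0.004
tip [0.5414 0.1065 0.1039] station [-0.0388  0.171 ] z axis [-5.e-04 -5.e-04 -1.e+00] corr wx,wy [ 0.0005 -0.0005  0.    ] [0.5415 0.1066 0.2769] [-1.7998e+02  4.0000e-02  7.3690e+01] [-1.33 -0.31 -0.35] 11.7667
```

View pics/l11.png

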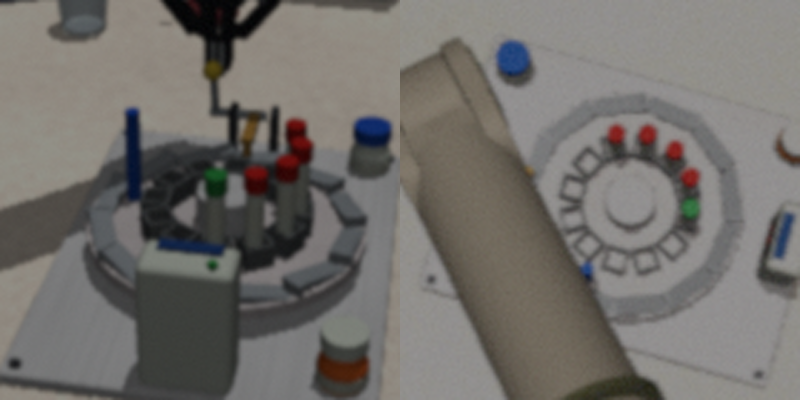

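Pawl is down, ball at side-crop (213,69), matching its starting spot (212,68). I back off outward, rise and move away.

```bash
python3 -m jog '[{"wx":0,"wy":0,"wz":0,"dx":0.003,"dy":0.01,"dz":0,"fingers":1},{"wx":0,"wy":0,"wz":0,"dx":0.006,"dy":0.02,"dz":0,"fingers":1},{"wx":0,"wy":0,"wz":0,"dx":0.006,"dy":0.02,"dz":0.005,"fingers":1},{"wx":0,"wy":0,"wz":0,"dx":0.003,"dy":0.01,"dz":0.02,"fingers":1},{"wx":0,"wy":0,"wz":0,"dx":0,"dy":0,"dz":0.03,"fingers":1},{"wx":0,"wy":0,"wz":0,"dx":0,"dy":0,"dz":0.03,"fingers":1},{"wx":0,"wy":0,"wz":0,"dx":-0.01,"dy":0.02,"dz":0.02,"fingers":1},{"wx":0,"wy":0,"wz":0,"dx":-0.015,"dy":0.03,"dz":0,"fingers":1}]' 20
python3 -m jog '[{"wx":0,"wy":0,"wz":0,"dx":-0.01,"dy":0.03,"dz":0,"fingers":1},{"wx":0,"wy":0,"wz":0,"dx":-0.015,"dy":0.03,"dz":0,"fingers":1},{"wx":0,"wy":0,"wz":0,"dx":-0.015,"dy":0.03,"dz":0,"fingers":1},{"wx":0,"wy":0,"wz":0,"dx":-0.015,"dy":0.02,"dz":0,"fingers":1},{"wx":0,"wy":0,"wz":0,"dx":0,"dy":0,"dz":0,"fingers":1},{"wx":0,"wy":0,"wz":0,"dx":0,"dy":0,"dz":0,"fingers":1},{"wx":0,"wy":0,"wz":0,"dx":0,"dy":0,"dz":0,"fingers":1},{"wx":0,"wy":0,"wz":0,"dx":0,"dy":0,"dz":0,"fingers":1}]' 20
python3 look.py 12; python3 wang.py 12; python3 - <<'E'
from st import *
f=np.load("pics/f12.npz")
r=[]
for k,b in(("s",(297,208,315,224)),("t",(270,227,280,237))):
    m=cv2.inRange(cv2.cvtColor(f[k],cv2.COLOR_RGB2HSV),(20,105,60),(35,255,255));x0,y0,x1,y1=b
    ys,xs=np.nonzero(m[y0:y1,x0:x1]);r.append((xs.mean()+x0,ys.mean()+y0))
p=tri(*r);print(r,p,tost(p[0]))
cv2.imwrite("pics/full12.png",f["t"][:,:,::-1])
E
```

```text
time_s: 12.53
ee_pos: [0.5374, 0.2202, 0.3836]
ee_rot: [-179.7, 0.1, 73.2]
wrist_force: [0.6, 0.8, 0.2]
grip_width: 0.003
time_s: 13.2
ee_pos: [0.4724, 0.3497, 0.3883]
ee_rot: [-179.8, -0.5, 74.1]
wrist_force: [0.4, 0.5, 0.3]
grip_width: -0.002
[('R', np.int32(22), np.float64(62.8), np.float64(32.0)), ('R', np.int32(22), np.float64(61.1), np.float64(1.1)), ('R', np.int32(23), np.float64(63.6), np.float64(62.3)), ('R', np.int32(26), np.float64(61.3), np.float64(-29.9)), ('G', np.int32(21), np.float64(60.8), np.float64(-60.7))]
[('R', np.int32(24), np.float64(62.5), np.float64(32.3)), ('R', np.int32(25), np.float64(61.9), np.float64(2.0)), ('R', np.int32(25), np.float64(61.1), np.float64(-29.7)), ('R', np.int32(23), np.float64(60.9), np.float64(-60.2)), ('G', np.int32(25), np.float64(61.6), np.float64(-90.5))]
[(np.float64(304.7105263157895), np.float64(217.5)), (np.float64(275.0), np.float64(231.29166666666666))] (array([0.53430617, 0.08450621, 0.11901914]), np.float64(0.0002928072953694432)) [-0.03951248  0.14785329]
```

View pics/l12.png

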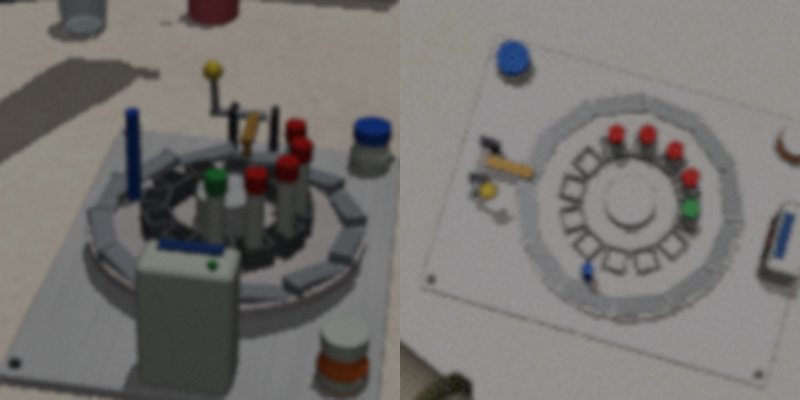

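View pics/full12.png

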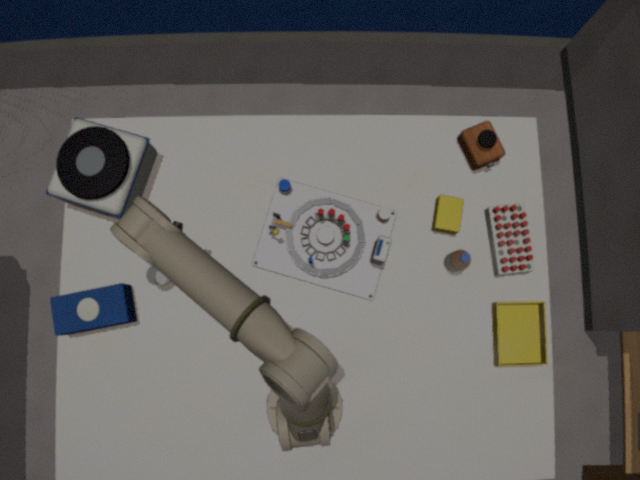

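```bash
python3 -c "
from workcell import *
s=sense();print(s['wrist_force'],abs(s['qvel']).max())
print(close_job())"
```

```text
[ 0.72058144 -0.56911188 -0.27402499] 0.5908822249510571
the job is handed in; nothing more can be done
None
```

The green-capped tube now faces the reader and the pawl is back down in its notch. I handed the job in at about 13.3 s.

**What I did:** with closed fingertips I pushed the yellow ball outward until the pawl stayed up. I then pushed the wheel back one notch by the blue post and pushed the ball back inward. Last, I moved the arm clear.

**Last checks:**
- **Pawl up:** between the two ball pushes the ball measured station y 193 mm (191 expected fully up), and it stayed there while I turned the wheel.
- **Wheel:** the caps have turned about 30° back, and the green cap sits at -90.5° from station +x (-90° faces the reader).
- **Pawl down:** the ball is at station y 147.9 mm, z 119 mm, within 0.5 mm of where it measured at the start. That is about 4 mm off the stated y of 144 mm, but the first picture showed the same offset.
- **Tubes and other things:** all five caps are at their socket positions. In the final top picture the reagent bottle, tip box and both jars look unmoved. The arm partly hid the wash bottle and beaker in that picture, so I did not check those two fully.
- **Forces:** every wrist reading I took was within about 1.5 N, and nothing touched the arm at hand-in.

The first jog command was refused because keys were missing. Nothing moved, and I resent it in full.

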